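# Sort the gas-line fittings beside the analyser

### The arm

A 6-joint arm with a two-finger parallel gripper is mounted at the origin on the work surface. World frame = base frame: x ahead of the robot, y to its left, z up, the work surface at z = 0. Lengths are in m, angles in rad, forces in N, time in s.
With the tool pointing down it reaches from about 0.35 to 0.975 m from the base axis. Payload 4.9 kg.
Tool frame: the origin (TCP) lies at the very end of the fingers, on their centre line; the grasp point (between the pads) lies behind it (manip.pinch_z is the y of the grasp point in the tool frame, in m); y points along the fingers, x is the direction in which the jaws open and shut, and the axes are right-handed (so a half turn about y gives the same grasp; the last joint's range is limited). The gripper opens to 85 mm and grips with 20 to 120 N. Pads are 22 mm wide; open, the fingers measure 114 mm over their backs; the gripper's body (76 mm by 85 mm) begins 54 mm behind the grasp point. The pads swing forward as they close: fully open they stand 13 mm farther back than shut.
Start: joints at [-1.304, 0.053, 1.613, -0, 1.476, -0.119], TCP at [0.235, -0.579, 0.231] pointing down, gripper open.
Joint ranges: [-3.01, 3.01], [-1.01, 2.22], [0.06, 2.58], [-1.02, 4.17], [0.09, 2.62], [-3.14, 3.14]. Speed limits (rad/s): [2.57, 2.57, 3.14, 3.14, 3.14, 3.14].

### API

Orientations are given as a unit quaternion [w, x, y, z].
In Python, from plant import manip gives the robot as it stands.
- The arm moves only by the tool drive_tool, never from a script. Its argument "motion" is a list of rows, each a list of 3 entries, a list of its own where there are three numbers: the shift along the tool's x, y, z in units of 25 mm (1.0 is 25 mm), then the turn, a rotation vector about the tool's x, y, z in units of 5 degrees (1.0 is 5 degrees), then the closure, from -1 (fully open) to 1 (shut). A call has 1 to 12 rows; each row shifts and turns the commanded pose from where the row before left it, along the tool's axes as they then stand; what a row does not reach is not made up. A row lasts 1/10 s, in which the tool goes at most 50 mm and 8.59 degrees, less where a joint would pass 70% of its speed; a pose out of reach is approached as far as the arm can. A call is refused whole if a number of a shift passes 1 or a number of a turn 1, either way. A call with a gripper value outside its range is refused whole. The fingers move at their own pace and stop on an object; the grip force is fixed at half the most. Time passes only in rows, so rows that do not move let the fingers close. It gives the time, the measured TCP pose, the force and the opening at its end, in the units of the state.
- manip.state(): the state, without advancing time (a new reading comes with each control period).
- manip.grab_frame(name): name is "scene" or "side" or "wrist"; returns a dict with "img" (384x512x3 uint8, blue, green, red), "range_z" (384x512 float32, m along the optical axis (not along the pixel's ray), 0 where there is no reading), "camera_matrix" (3x3 intrinsics, pixels), "world_from_camera" (4x4, takes a point from camera to world coordinates); the wrist camera has in their place "T_tool_cam" (4x4, takes a point from camera to tool coordinates, whose origin is the TCP and whose axes are the tool frame's). Camera axes: x right, y down, z forward; pixel columns grow to the right and rows downward; lengths in m; the calibration is good to about 2 mm. A picture is of the moment at which its call begins: read the wrist's pose just before it.
- manip.job_done(): hands the job in, once; it reports no verdict.
The state is a dict: "time": time; "joint_pos": joint angles; "joint_vel": joint speeds; "joint_efforts": joint torques, N m; "tool_pos": TCP position; "tool_rot": TCP orientation; "contact_force": force on the tool from outside, world axes, zero at the start; "ft_torque": the same for the moment, N m; "gripper_width": opening from 0.0 (shut) to 1.0 (fully open).
Only numpy, scipy, OpenCV 4.12 (cv2) and the standard library are available. Lean on these libraries where they do the work, as an engineer would, in place of code of your own. Each camera call takes 0.05 s, during which the arm holds its last target. There are 200 camera calls.

### The job

Put away the fittings left over from the gas-line rebuild: both straight unions into the long narrow tray, both tees into the square tray, and the pressure gauge, dial up, into the round dish, each lying flat on its tray's floor and not on top of another or on a wall. Leave the glass vial standing where it is.

Things in the scene. Friction and masses are not known exactly. Their poses are not given: they have to be found in the camera images.
- union_long: Long straight tube union: 76 mm long, three hexagons in line (middle body 30 mm long and 20 mm high; nuts 18 mm long, 22 mm high, 24 mm wide at the ends). Bright steel. Lies flat; its origin is on its axis at mid-height, 11 mm above what it lies on. Origin at the middle of the length, x along the length. The middle body is 22 mm wide across y. About 100 g.
- union_short: Short straight tube union: the same kind, 60 mm long, middle hex body 18 mm long and 22 mm wide across y, end nuts 16 mm long. Bright steel. Lies flat; its origin is on its axis at mid-height, 11 mm above what it lies on. Origin at the middle of the length, x along the length. About 80 g.
- tee_large: Large steel tee, T-shaped from above: a 22 mm cube with three arms, each ending in a nut 22 mm high, 24 mm wide. The run lies along x, 62 mm end to end; the branch points to +y and ends flat at y = 31 mm; the body's back is flat at y = -11 mm (42 mm from back to branch end). Lies flat; origin where the axes cross, 11 mm above what it lies on. About 120 g.
- tee_small: Small tee fitting, the same shape: run 52 mm end to end along x, branch to +y ending flat at y = 26 mm, back of the body flat at y = -11 mm (37 mm from back to branch end). Bright steel. Lies flat; its origin is on its axis at mid-height, 11 mm above what it lies on. Origin where run and branch axes cross. About 90 g.
- gauge: Pressure gauge lying on its back, dial up: black round case 44 mm in diameter and 26 mm high with a white dial and black marks, and a steel stem with a 14 mm hex pointing to +x, at mid-height, its end 46 mm from the case's centre. Origin under the centre of the round case, on its underside, z up through the dial. About 90 g.
- long_tray: Long narrow open tray of grey plastic, fixed to the bench: 84 mm (x) by 188 mm (y) outside, 22 mm high, walls 4 mm, inner floor 4 mm above the bench. Origin at the centre of its underside, y along its length. The three trays may swap places.
- square_tray: Square open tray of grey plastic, fixed to the bench: 158 by 158 mm outside, 22 mm high, walls 4 mm, inner floor 4 mm above the bench. Origin at the centre of its underside, x and y along its sides.
- round_dish: Round open dish of grey plastic, fixed to the bench: 126 mm across the rim, 114 mm across the inner floor, 22 mm high, wall 3 mm, inner floor 4 mm above the bench. Origin at the centre of its underside.
- vial: Amber glass sample vial with a white cap, 28 mm in diameter and 60 mm tall, standing upright among the fittings; not to be moved. Origin at the centre of its underside, z up. A white flat plastic tape spool (50 mm across, 14 mm high) also lies in the same row; it is not part of the job.
There are look-alikes about, which are no part of the job. Leave any blue look-alike of the union_long alone. What is shaped like the gauge but brown is not meant.

How it is judged:
By the outcome, as a careful person would: the job done as asked, in the order asked, and still so for the second after the job is handed in, with the robot touching nothing.
It also fails if it takes over 115 s, if anything falls off the work surface, if the arm or the gripper's body presses on something with over 40 N, if the wrist force passes 120 N, or if a joint passes its speed limit or range.

## Working session

There is one attempt and no reset: what is moved stays moved. The work goes in short steps, Python scripts to look and compute and a tool call to move; the robot and the scene stay as the last step left them, time stands still between calls to the robot, and variables do not carry over. Pictures are saved under pics/ and viewed, about 12 in all and at most 16, crops included, and the job is handed in when it is done.

Besides the shell and the picture viewer there is one more tool, called as name([rows], argument=value, ...), one row to a line, values as JSON. drive_tool: Moves the arm, as the interface text tells. Its arguments: {"type":"object","properties":{"motion":{"type":"array","items":{"type":"array"}}},"required":["motion"]}

```bash
ls; mkdir -p pics; cat > h.py <<'E'
import numpy as np,cv2
from plant import manip
from scipy.spatial.transform import Rotation as R
def grab(n):
    s=manip.state(); f=manip.grab_frame(n)
    if n=="wrist":
        T=np.eye(4);q=s["tool_rot"];T[:3,:3]=R.from_quat([q[1],q[2],q[3],q[0]]).as_matrix();T[:3,3]=s["tool_pos"]
        f["W"]=T@f["T_tool_cam"]
    else: f["W"]=f["world_from_camera"]
    return f
def pts(f):
    z=f["range_z"];K=f["camera_matrix"];v,u=np.mgrid[:384,:512]
    P=np.stack([(u-K[0,2])/K[0,0]*z,(v-K[1,2])/K[1,1]*z,z,np.ones_like(z)],-1)@np.array(f["W"]).T
    P=P[...,:3];P[z==0]=np.nan
    return P
E
python3 - <<'E'
from h import *
print(manip.state(),manip.pinch_z)
for n in("scene","side"):
    f=grab(n);cv2.imwrite(f"pics/{n}0.png",cv2.resize(f["img"],(800,600)));np.savez(f"{n}0.npz",P=pts(f),img=f["img"])
    print(n,np.round(f["W"],3),f["camera_matrix"])
E
```

```text
pics
{'time': 0.0, 'joint_pos': array([-1.30398257e+00,  5.33846843e-02,  1.61430363e+00, -3.18054405e-07,
        1.47600513e+00, -1.18984949e-01]), 'joint_vel': array([ 0.00031298,  0.00093881,  0.00056423, -0.00045755,  0.00188304,
        0.00018571]), 'joint_efforts': array([-1.04163182e-04, -3.93679941e+01, -3.70176065e+01, -1.75340506e-04,
        6.97853859e-03,  4.52430243e-06]), 'tool_pos': array([ 0.23502907, -0.57844678,  0.23004002]), 'tool_rot': array([ 0.58706348, -0.58609369,  0.39543603, -0.39431079]), 'contact_force': array([-0.35024051,  0.07370734, -0.03353249]), 'ft_torque': array([-0.00955728,  0.01364005, -0.05923428]), 'gripper_width': 1.0048892929830906} -0.0187
scene [[-0.773  0.33  -0.542  1.111]
 [ 0.634  0.43  -0.643  0.728]
 [ 0.021 -0.841 -0.541  0.644]
 [ 0.     0.     0.     1.   ]] [[441.44724634   0.         254.12408108]
 [  0.         441.44724634 184.14397825]
 [  0.           0.           1.        ]]
side [[-0.936 -0.221  0.275  0.206]
 [-0.353  0.576 -0.737  0.758]
 [ 0.005 -0.787 -0.617  0.696]
 [ 0.     0.     0.     1.   ]] [[438.54468829   0.         259.30207386]
 [  0.         438.54468829 188.30515687]
 [  0.           0.           1.        ]]
```

View pics/scene0.png

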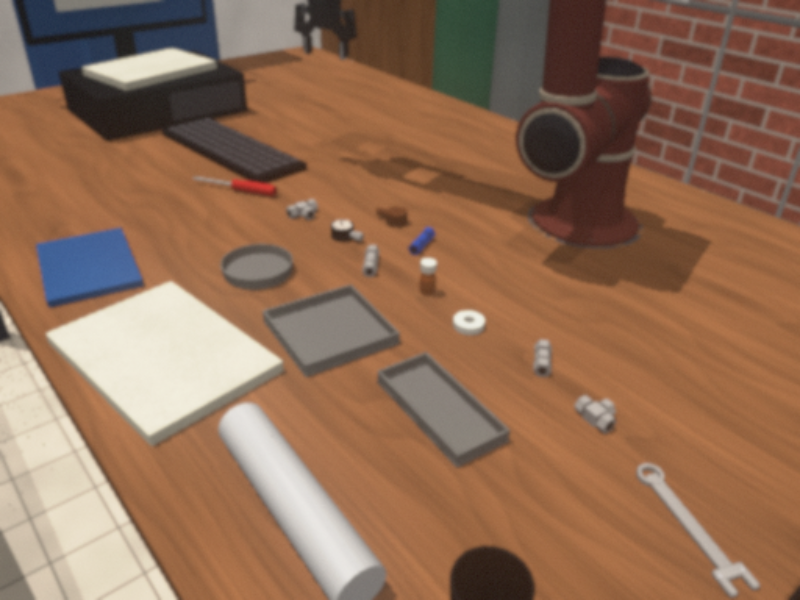

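View pics/side0.png

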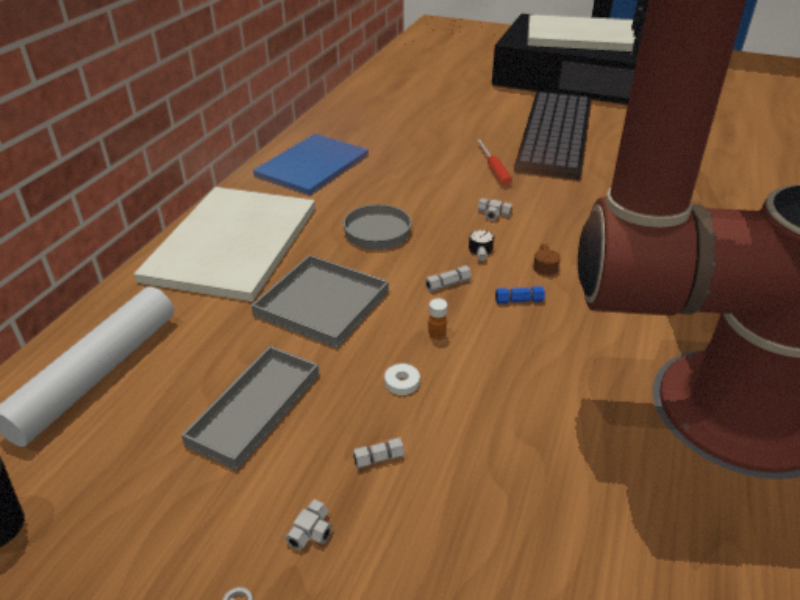

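Side picture: the tees are at (310,525) and (495,208), and the steel unions at (380,453) and (448,278). The gauge with the white dial is at (481,243). The blue union look-alike (520,295) and the brown gauge look-alike (546,260) are to be left alone. The vial is at (438,320) and the spool at (402,379). Next I'll measure from a merged top-down map.

```bash
python3 - <<'E'
from h import *
S=1000;x0,x1,y0,y1=.2,.8,-.6,.6
H=np.zeros((int((y1-y0)*S),int((x1-x0)*S)),np.float32);C=np.zeros(H.shape+(3,),np.uint8)
for n in("scene","side"):
    d=np.load(n+"0.npz");P=d["P"].reshape(-1,3);c=d["img"].reshape(-1,3)
    ok=np.isfinite(P).all(1)&(P[:,0]>x0)&(P[:,0]<x1-.001)&(P[:,1]>y0)&(P[:,1]<y1-.001)&(P[:,2]<.12)
    P=P[ok];c=c[ok];b=np.abs(P[:,2])<.004;print(n,"table z",np.median(P[b,2]))
    i=((P[:,1]-y0)*S).astype(int);j=((P[:,0]-x0)*S).astype(int)
    o=np.argsort(P[:,2]);H[i[o],j[o]]=np.maximum(H[i[o],j[o]],P[o,2]);C[i[o],j[o]]=c[o]
m=cv2.morphologyEx(((H>.006)*255).astype(np.uint8),cv2.MORPH_CLOSE,np.ones((5,5)))
k,l,st,ce=cv2.connectedComponentsWithStats(m)
for a in range(1,k):
    if st[a,4]<150: continue
    yy,xx=np.where((l==a)&(H>.006));r=cv2.minAreaRect(np.stack([xx,yy],1).astype(np.float32))
    print("c(%.3f %.3f)"%(x0+r[0][0]/S,y0+r[0][1]/S),"size",np.round(r[1]),"ang %.0f"%r[2],"hmax %.3f"%np.percentile(H[yy,xx],97),"col",np.median(C[yy,xx],0),st[a,4])
E
```

```text
scene table z 0.00046996809139893125
side table z 0.0013277244027231627
c(0.383 -0.570) size [ 61. 150.] ang 90 hmax 0.026 col [37.  46.  63.5] 4027
c(0.476 -0.513) size [ 27. 104.] ang 39 hmax 0.029 col [ 41.  56. 156.] 1205
c(0.793 -0.426) size [169.  31.] ang 82 hmax 0.020 col [142.  98.  72.] 2001
c(0.444 -0.361) size [48. 65.] ang 90 hmax 0.025 col [114. 122. 130.] 1427
c(0.629 -0.228) size [126. 129.] ang 35 hmax 0.025 col [73. 80. 89.] 2469
c(0.327 -0.260) size [14. 24.] ang 16 hmax 0.022 col [ 40.  71. 116.] 214
c(0.428 -0.232) size [46. 68.] ang 39 hmax 0.030 col [100.5 110.5 126. ] 1699
c(0.768 -0.108) size [308.  61.] ang 90 hmax 0.024 col [188. 206. 208.] 13176
c(0.316 -0.224) size [45. 44.] ang 39 hmax 0.030 col [ 36.  63. 102.] 1337
c(0.664 -0.228) size [17. 30.] ang 68 hmax 0.008 col [121. 128. 130.] 183
c(0.629 -0.215) size [23. 23.] ang 67 hmax 0.009 col [122. 129. 131.] 202
c(0.457 -0.121) size [82. 25.] ang 48 hmax 0.025 col [121. 127. 131.] 1483
c(0.337 -0.120) size [84. 24.] ang 26 hmax 0.025 col [130.  69.  40.] 1462
c(0.631 -0.001) size [165. 161.] ang 82 hmax 0.025 col [77. 84. 91.] 5094
c(0.658 -0.055) size [18. 29.] ang 28 hmax 0.008 col [122.  128.5 131. ] 157
c(0.435 0.006) size [27. 28.] ang 42 hmax 0.063 col [106. 118. 128.] 616
c(0.666 0.026) size [42. 23.] ang 83 hmax 0.008 col [122.5 129.  131. ] 224
c(0.610 0.047) size [26. 16.] ang 54 hmax 0.008 col [123. 129. 132.] 189
c(0.449 0.120) size [51. 51.] ang 45 hmax 0.017 col [203. 211. 208.] 1755
c(0.615 0.235) size [192.  86.] ang 83 hmax 0.024 col [85. 92. 99.] 5979
c(0.590 0.170) size [37. 19.] ang 60 hmax 0.008 col [123. 130. 132.] 248
c(0.429 0.254) size [66. 27.] ang 38 hmax 0.025 col [125. 131. 143.] 1313
c(0.459 0.377) size [55. 41.] ang 86 hmax 0.025 col [136. 144. 153.] 1626
c(0.777 0.495) size [31. 72.] ang 12 hmax 0.097 col [22. 30. 44.] 757
c(0.510 0.534) size [144.  31.] ang 72 hmax 0.010 col [165. 175. 186.] 2319
```

```bash
cat >> h.py <<'E'
def plan(x,y,z,yaw):
    """yaw: world direction (deg, mod 180) of jaw axis. prints tilt, turn about tool y, then shift (after the turn)."""
    s=manip.state();q=s["tool_rot"];M=R.from_quat([q[1],q[2],q[3],q[0]]).as_matrix();p=s["tool_pos"]
    cur=np.degrees(np.arctan2(M[1,0],M[0,0]));d=(yaw-cur+90)%180-90
    best=None
    for dd in (d,d-180*np.sign(d)):
        a=np.radians(cur+dd);X=np.array([np.cos(a),np.sin(a),0]);Y=np.array([0,0,-1.]);G=np.stack([X,Y,np.cross(X,Y)],1)
        rv=R.from_matrix(M.T@G).as_rotvec(degrees=True)/5
        sh=G.T@(np.array([x,y,z])-p)/.025
        print("t%.2f tcp"%s["time"],np.round(p,4),"yaw %.1f j6 %.2f w %.3f F"%(cur,s["joint_pos"][5],s["gripper_width"]),np.round(s["contact_force"],1),"| turn",np.round(rv,2),"shift",np.round(sh,2))
def crop(f,name,view=True):
    cv2.imwrite("pics/"+name,f["img"])
E
python3 -c "
from h import *
f=manip.grab_frame('wrist');print(np.round(f['T_tool_cam'],3),f['camera_matrix'])
plan(.457,-.121,.2,138)"
```

```text
[[ 1.     0.001  0.001 -0.   ]
 [-0.    -0.268  0.963 -0.143]
 [ 0.001 -0.963 -0.268  0.068]
 [ 0.     0.     0.     1.   ]] [[344.39323254   0.         260.23065304]
 [  0.         344.39323254 190.1043926 ]
 [  0.           0.           1.        ]]
t0.15 tcp [ 0.2351 -0.5786  0.2303] yaw -67.9 j6 -0.12 w 0.999 F [-0.2 -0.6  0.5] | turn [-0.01 -5.18 -0.02] shift [-5.65  1.21 19.54]
t0.15 tcp [ 0.2351 -0.5786  0.2303] yaw -67.9 j6 -0.12 w 0.999 F [-0.2 -0.6  0.5] | turn [ 2.000e-02  3.082e+01 -1.000e-02] shift [  5.65   1.21 -19.54]
```

drive_tool([
  [[0,0,0],[0,-1,0],-1],
  [[0,0,0],[0,-1,0],-1],
  [[0,0,0],[0,-1,0],-1],
  [[0,0,0],[0,-1,0],-1],
  [[0,0,0],[0,-1,0],-1],
  [[0,0,0],[0,-0.18,0],-1],
  [[-0.3,0,1],[0,0,0],-1],
  [[-0.3,0,1],[0,0,0],-1],
  [[-0.3,0,1],[0,0,0],-1],
  [[-0.3,0,1],[0,0,0],-1],
  [[-0.3,0,1],[0,0,0],-1],
  [[-0.3,0,1],[0,0,0],-1],
])

```text
time: 1.35
tool_pos: [0.3024, -0.4364, 0.2311]
tool_rot: [0.66, -0.66, 0.254, -0.254]
contact_force: [0.1, -0.2, -0.1]
gripper_width: 0.998
```

drive_tool([
  [[-0.3,0,1],[0,0,0],-1],
  [[-0.3,0,1],[0,0,0],-1],
  [[-0.3,0,1],[0,0,0],-1],
  [[-0.3,0,1],[0,0,0],-1],
  [[-0.3,0,1],[0,0,0],-1],
  [[-0.3,0.2,1],[0,0,0],-1],
  [[-0.3,0.2,1],[0,0,0],-1],
  [[-0.3,0.2,1],[0,0,0],-1],
  [[-0.3,0.2,1],[0,0,0],-1],
  [[-0.3,0.2,1],[0,0,0],-1],
  [[-0.3,0.2,1],[0,0,0],-1],
  [[-0.3,0,1],[0,0,0],-1],
])

```text
time: 2.55
tool_pos: [0.4357, -0.153, 0.2003]
tool_rot: [0.66, -0.66, 0.254, -0.253]
contact_force: [0.0, -0.7, -0.4]
gripper_width: 1.002
```

```bash
cat >> h.py <<'E'
def blobs(f,lo=.008,hi=.05,zt=None,amin=300):
    P=pts(f)
    ok=(P[...,2]>lo)&(P[...,2]<hi)
    k,l,st,ce=cv2.connectedComponentsWithStats(ok.astype(np.uint8))
    for a in range(1,k):
        if st[a,4]<amin: continue
        Q=P[l==a];t=np.percentile(Q[:,2],90);Q=Q[Q[:,2]>(zt or lo)]
        if len(Q)<50: continue
        r=cv2.minAreaRect((Q[:,:2]*1000).astype(np.float32))
        print("px",np.round(ce[a]),"c",np.round(np.array(r[0])/1000,4),"size",np.round(r[1],1),"ang %.1f"%r[2],"top %.4f"%t,"col",np.median(f["img"][l==a],0),"mean",np.round(Q[:,:2].mean(0),4))
E
python3 -c "
from h import *
plan(.457,-.121,.2,138)
f=grab('wrist');crop(f,'w1.png');blobs(f)"
```

```text
t2.55 tcp [ 0.4357 -0.153   0.2003] yaw -42.1 j6 0.24 w 1.002 F [ 0.  -0.7 -0.4] | turn [ 0.   -0.02 -0.02] shift [-0.22  0.01  1.52]
t2.55 tcp [ 0.4357 -0.153   0.2003] yaw -42.1 j6 0.24 w 1.002 F [ 0.  -0.7 -0.4] | turn [3.000e-02 3.598e+01 1.000e-02] shift [ 0.22  0.01 -1.52]
px [457.  87.] c [ 0.6192 -0.222 ] size [125.2 100. ] ang 59.5 top 0.0228 col [116. 129. 138.] mean [ 0.6164 -0.2182]
px [146.  40.] c [ 0.4376 -0.0013] size [27.4 15.9] ang 21.4 top 0.0453 col [ 42.  88. 152.] mean [ 0.4394 -0.0047]
px [257. 127.] c [ 0.4586 -0.123 ] size [76.1 24.5] ang 48.2 top 0.0224 col [187. 203. 220.] mean [ 0.4595 -0.1221]
px [168. 208.] c [ 0.3374 -0.1223] size [77.3 25.4] ang 25.5 top 0.0223 col [201. 107.  65.] mean [ 0.3398 -0.1222]
px [315. 230.] c [ 0.4364 -0.2313] size [66.9 43.3] ang 88.7 top 0.0275 col [223.5 238.  246. ] mean [ 0.4352 -0.2348]
px [227. 294.] c [ 0.3226 -0.2346] size [44.  66.9] ang 38.6 top 0.0273 col [ 41.  92. 165.] mean [ 0.3199 -0.2286]
```

View pics/w1.png

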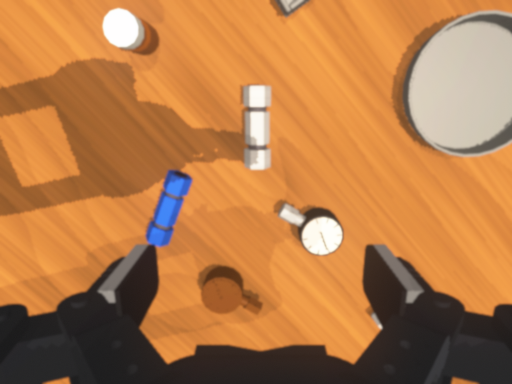

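Seen in the wrist picture: the steel union is at (257,127) and the blue one at (168,208); the steel one is meant. The gauge with a white dial is at (315,230) and the brown one at (227,294); the white-dial one is meant. Confirming these in one enlarged crop.

```bash
python3 -c "
from h import *
i=cv2.imread('pics/w1.png')[70:320,140:360];cv2.imwrite('pics/w1c.png',cv2.resize(i,None,fx=2.4,fy=2.4,interpolation=3))
plan(.4586,-.123,.1,138.2);plan(.4586,-.123,.003,138.2)"
```

```text
t2.60 tcp [ 0.4369 -0.1504  0.2006] yaw -41.9 j6 0.24 w 0.996 F [0.7 0.9 0.8] | turn [-0.03 -0.03 -0.02] shift [-0.08  4.03  1.39]
t2.60 tcp [ 0.4369 -0.1504  0.2006] yaw -41.9 j6 0.24 w 0.996 F [0.7 0.9 0.8] | turn [ 3.000e-02  3.597e+01 -5.000e-02] shift [ 0.08  4.03 -1.39]
t2.60 tcp [ 0.4369 -0.1504  0.2006] yaw -41.9 j6 0.24 w 0.996 F [0.7 0.9 0.8] | turn [-0.03 -0.03 -0.02] shift [-0.08  7.91  1.39]
t2.60 tcp [ 0.4369 -0.1504  0.2006] yaw -41.9 j6 0.24 w 0.996 F [0.7 0.9 0.8] | turn [ 3.000e-02  3.597e+01 -5.000e-02] shift [ 0.08  7.91 -1.39]
```

View pics/w1c.png

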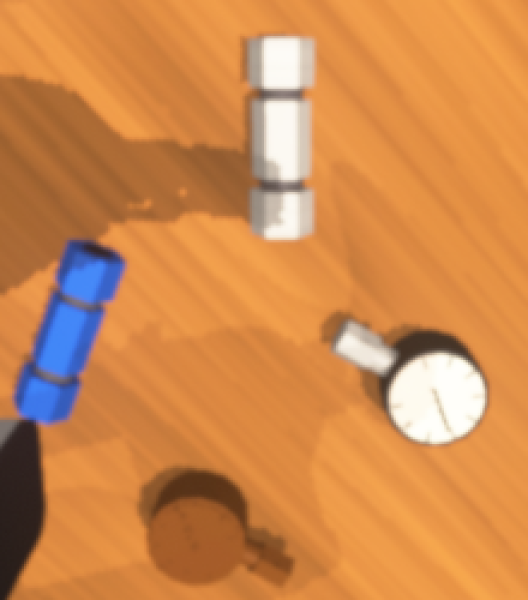

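The crop confirms the steel union and the white-dial gauge. Descending on the long union.

drive_tool([
  [[-0.05,0.5,0.7],[0,0,0],-1],
  [[-0.05,0.8,0.7],[0,0,0],-1],
  [[0,0.9,0],[0,0,0],-1],
  [[0,0.9,0],[0,0,0],-1],
  [[0,0.9,0],[0,0,0],-1],
  [[0,0.9,0],[0,0,0],-1],
  [[0,0.7,0],[0,0,0],-1],
  [[0,0.4,0],[0,0,0],-1],
  [[0,0,0],[0,0,0],-1],
])

```text
time: 3.5
tool_pos: [0.4563, -0.1262, 0.0498]
tool_rot: [0.66, -0.66, 0.255, -0.252]
contact_force: [0.1, -0.3, -0.2]
gripper_width: 1.0
```

```bash
python3 -c "
from h import *
plan(.4586,-.123,.003,138.2)"
```

```text
t3.50 tcp [ 0.4563 -0.1262  0.0498] yaw -42.0 j6 0.31 w 1.000 F [ 0.1 -0.3 -0.2] | turn [ 0.01 -0.05 -0.04] shift [-0.02  1.87  0.16]
t3.50 tcp [ 0.4563 -0.1262  0.0498] yaw -42.0 j6 0.31 w 1.000 F [ 0.1 -0.3 -0.2] | turn [6.000e-02 3.595e+01 2.000e-02] shift [ 0.02  1.87 -0.16]
```

drive_tool([
  [[0,0.7,0.15],[0,0,0],-1],
  [[0,0.6,0],[0,0,0],-1],
  [[0,0.4,0],[0,0,0],0],
  [[0,0.15,0],[0,0,0],1],
  [[0,0,0],[0,0,0],1],
  [[0,0,0],[0,0,0],1],
  [[0,0,0],[0,0,0],1],
  [[0,0,0],[0,0,0],1],
  [[0,0,0],[0,0,0],1],
])

```text
time: 4.4
tool_pos: [0.461, -0.1242, 0.0062]
tool_rot: [-0.66, 0.66, -0.253, 0.254]
contact_force: [-0.4, 0.1, 6.7]
gripper_width: 0.24
```

drive_tool([
  [[0,-0.4,0],[0,0,0],1],
  [[0,-0.8,0],[0,0,0],1],
  [[0,-1,0],[0,0,0],1],
  [[0,-1,0],[0,0,0],1],
  [[0,0,0],[0,0,0],1],
])

```text
time: 4.9
tool_pos: [0.4624, -0.1248, 0.089]
tool_rot: [-0.66, 0.66, -0.251, 0.256]
contact_force: [0.8, -0.2, -0.4]
gripper_width: 0.244
```

```bash
python3 - <<'E'
from h import *
f=grab('wrist');crop(f,'w2.png')
d=np.load('side0.npz');P=d['P'].reshape(-1,3);d2=np.load('scene0.npz');P=np.r_[P,d2['P'].reshape(-1,3)]
# rim points of trays: z in 0.018..0.026
for n,c,r in (("long",(.615,.235),.12),("sq",(.631,-.001),.12),("dish",(.629,-.228),.085)):
    Q=P[(np.hypot(P[:,0]-c[0],P[:,1]-c[1])<r)&(P[:,2]>.018)&(P[:,2]<.03)][:,:2]
    q=(Q*1000).astype(np.float32)
    print(n,len(q),cv2.minAreaRect(q) if n!="dish" else cv2.minEnclosingCircle(q))
plan(.457,-.121,.1,138)
E
```

```text
long 1163 ((615.593505859375, 235.27932739257812), (192.1029510498047, 85.9677963256836), 83.45970916748047)
sq 1074 ((650.7463989257812, -3.5055007934570312), (163.9755096435547, 199.84523010253906), 81.91358947753906)
dish 409 ((630.4644775390625, -228.23155212402344), 65.62052917480469)
t4.95 tcp [ 0.4611 -0.1243  0.0868] yaw -42.0 j6 0.31 w 0.235 F [-0.3  0.  -1.2] | turn [-0.01  0.    0.04] shift [-0.21 -0.53 -0.01]
t4.95 tcp [ 0.4611 -0.1243  0.0868] yaw -42.0 j6 0.31 w 0.235 F [-0.3  0.  -1.2] | turn [ 7.0e-02 -3.6e+01  2.0e-02] shift [ 0.21 -0.53  0.01]
```

View pics/w2.png

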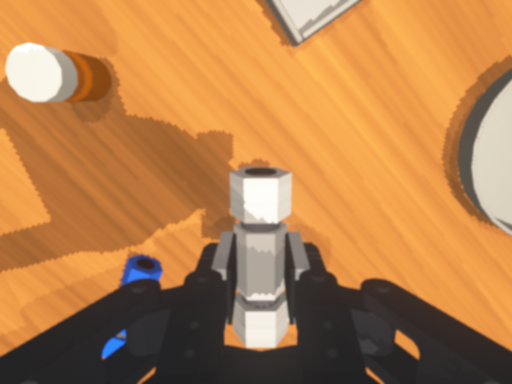

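```bash
python3 - <<'E'
from h import *
plan(.6207,.280,.13,173.46)
E
```

```text
t4.95 tcp [ 0.4611 -0.1243  0.0868] yaw -42.0 j6 0.31 w 0.235 F [-0.3  0.  -1.2] | turn [-0.   -7.09  0.05] shift [ 4.5  -1.73 16.79]
t4.95 tcp [ 0.4611 -0.1243  0.0868] yaw -42.0 j6 0.31 w 0.235 F [-0.3  0.  -1.2] | turn [-0.06 28.91 -0.  ] shift [ -4.5   -1.73 -16.79]
```

drive_tool([
  [[0,-0.3,0],[0,-1,0],1],
  [[0,-0.3,0],[0,-1,0],1],
  [[0,-0.3,0],[0,-1,0],1],
  [[0,-0.3,0],[0,-1,0],1],
  [[0,-0.3,0],[0,-1,0],1],
  [[0,-0.2,0],[0,-1,0],1],
  [[0,0,0],[0,-1,0],1],
  [[0.2,0,0.8],[0,-0.1,0],1],
  [[0.26,0,1],[0,0,0],1],
  [[0.26,0,1],[0,0,0],1],
  [[0.26,0,1],[0,0,0],1],
  [[0.26,0,1],[0,0,0],1],
])

```text
time: 6.15
tool_pos: [0.5034, -0.007, 0.1252]
tool_rot: [0.706, -0.706, 0.041, -0.039]
contact_force: [0.5, -0.1, -1.2]
gripper_width: 0.242
```

drive_tool([
  [[0.26,0,1],[0,0,0],1],
  [[0.26,0,1],[0,0,0],1],
  [[0.26,0,1],[0,0,0],1],
  [[0.26,0,1],[0,0,0],1],
  [[0.26,0,1],[0,0,0],1],
  [[0.26,0,1],[0,0,0],1],
  [[0.26,0,1],[0,0,0],1],
  [[0.26,0,1],[0,0,0],1],
  [[0.3,0,1],[0,0,0],1],
  [[0.3,0,1],[0,0,0],1],
  [[0.3,0,0.6],[0,0,0],1],
  [[0,0,0],[0,0,0],1],
])

```text
time: 7.35
tool_pos: [0.6078, 0.2479, 0.1249]
tool_rot: [-0.706, 0.706, -0.041, 0.038]
contact_force: [0.4, -0.4, -0.3]
gripper_width: 0.24
```

```bash
python3 - <<'E'
from h import *
plan(.6207,.280,.007,173.46)
f=grab('wrist');crop(f,'w3.png');P=pts(f)
Q=P[(P[...,2]>.018)&(P[...,2]<.027)&(P[...,0]>.5)&(P[...,1]>.1)][:,:2]
print(cv2.minAreaRect((Q*1000).astype(np.float32)))
E
```

```text
t7.35 tcp [0.6078 0.2479 0.1249] yaw -6.4 j6 0.39 w 0.240 F [ 0.4 -0.4 -0.3] | turn [ 0.01  0.03 -0.04] shift [0.37 4.72 1.33]
t7.35 tcp [0.6078 0.2479 0.1249] yaw -6.4 j6 0.39 w 0.240 F [ 0.4 -0.4 -0.3] | turn [-6.000e-02 -3.597e+01 -2.000e-02] shift [-0.37  4.72 -1.33]
((619.087158203125, 257.11737060546875), (145.1756591796875, 84.22146606445312), 83.54651641845703)
```

View pics/w3.png

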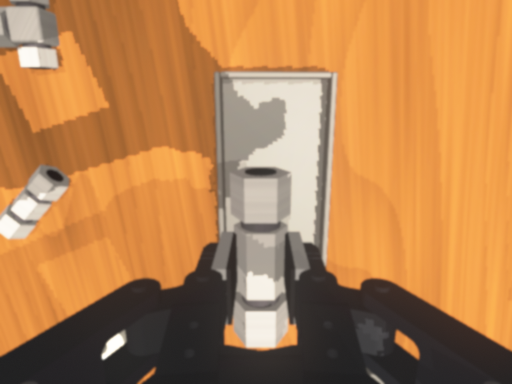

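The long union is held over the long tray (tray rim at columns 217–335, rows 72–260), aligned with its length. Lowering.

drive_tool([
  [[0.2,0,0.7],[0,0,0],1],
  [[0.2,0,0.6],[0,0,0],1],
  [[0,0.7,0],[0,0,0],1],
  [[0,0.9,0],[0,0,0],1],
  [[0,0.8,0],[0,0,0],1],
  [[0,0.4,0],[0,0,0],1],
  [[0,0.2,0],[0,0,0],1],
  [[0,0,0],[0,0,0],1],
])

```text
time: 8.2
tool_pos: [0.6214, 0.2771, 0.0514]
tool_rot: [-0.706, 0.706, -0.041, 0.04]
contact_force: [0.4, -0.3, -0.7]
gripper_width: 0.24
```

```bash
python3 - <<'E'
from h import *
plan(.6215,.280,.0105,173.46)
E
```

```text
t8.20 tcp [0.6214 0.2771 0.0514] yaw -6.5 j6 0.42 w 0.240 F [ 0.4 -0.3 -0.7] | turn [ 0.01  0.   -0.02] shift [-0.01  1.63  0.12]
t8.20 tcp [0.6214 0.2771 0.0514] yaw -6.5 j6 0.42 w 0.240 F [ 0.4 -0.3 -0.7] | turn [-3.0e-02 -3.6e+01 -2.0e-02] shift [ 0.01  1.63 -0.12]
```

drive_tool([
  [[0,0.6,0.1],[0,0,0],1],
  [[0,0.5,0],[0,0,0],1],
  [[0,0.3,0],[0,0,0],1],
  [[0,0.2,0],[0,0,0],1],
  [[0,0,0],[0,0,0],1],
])

```text
time: 8.7
tool_pos: [0.6217, 0.2801, 0.0112]
tool_rot: [-0.706, 0.706, -0.041, 0.039]
contact_force: [-0.9, 0.4, -0.4]
gripper_width: 0.244
```

drive_tool([
  [[0,0,0],[0,0,0],0.2],
  [[0,0,0],[0,0,0],0.2],
  [[0,0,0],[0,0,0],0.2],
  [[0,-0.5,0],[0,0,0],0.2],
  [[0,-1,0],[0,0,0],0.2],
  [[0,-1,0],[0,0,0],-1],
  [[0,-1,0],[0,0,0],-1],
  [[0,-1,0],[0,0,0],-1],
  [[0,-1,0],[0,0,0],-1],
  [[0,0,0],[0,0,0],-1],
])

```text
time: 9.7
tool_pos: [0.6254, 0.2814, 0.1571]
tool_rot: [0.707, -0.705, 0.037, -0.043]
contact_force: [0.1, -0.2, 0.7]
gripper_width: 1.001
```

```bash
python3 - <<'E'
from h import *
f=grab('wrist');crop(f,'w4.png');blobs(f,.022,.05,amin=150)
plan(.429,.254,.15,128)
E
```

```text
px [38. 84.] c [0.4672 0.3764] size [21.3 20.4] ang 83.3 top 0.0231 col [233. 242. 247.] mean [0.4667 0.3764]
px [ 43. 111.] c [0.4647 0.3565] size [11.5 13.3] ang 83.3 top 0.0231 col [230. 240. 246.] mean [0.4646 0.3563]
px [255. 181.] c [0.6222 0.2799] size [77.1 18.8] ang 83.8 top 0.0266 col [223. 233. 240.] mean [0.6227 0.2811]
px [503. 254.] c [0.8275 0.2065] size [152.4   5.7] ang 87.2 top 0.0400 col [118. 124. 128.] mean [0.8268 0.1945]
t9.75 tcp [0.6242 0.281  0.1542] yaw -6.5 j6 0.43 w 1.000 F [-0.9 -0.2  0.2] | turn [-0.06  9.1   0.05] shift [-3.96  0.17 -6.82]
t9.75 tcp [0.6242 0.281  0.1542] yaw -6.5 j6 0.43 w 1.000 F [-0.9 -0.2  0.2] | turn [  0.06 -26.9    0.07] shift [3.96 0.17 6.82]
```

View pics/w4.png

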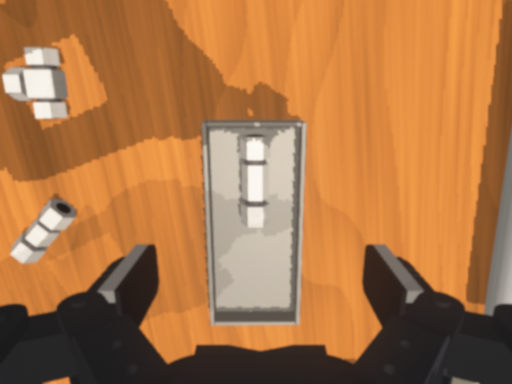

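The long union lies flat in the tray at (255,181), top at 26.6 mm as expected. Next is the short union at (43,230).

drive_tool([
  [[0,0,0],[0,1,0],-1],
  [[0,0,0],[0,1,0],-1],
  [[0,0,0],[0,1,0],-1],
  [[0,0,0],[0,1,0],-1],
  [[0,0,0],[0,1,0],-1],
  [[0,0,0],[0,1,0],-1],
  [[0,0,0],[0,1,0],-1],
  [[0,0,0],[0,1,0],-1],
  [[0,0,0],[0,1,0],-1],
  [[-0.6,0,-1],[0,0.1,0],-1],
  [[-0.6,0,-1],[0,0,0],-1],
  [[-0.6,0,-1],[0,0,0],-1],
])

```text
time: 10.95
tool_pos: [0.5339, 0.2689, 0.1483]
tool_rot: [-0.635, 0.636, -0.311, 0.309]
contact_force: [-1.1, 0.2, 0.0]
gripper_width: 1.006
```

drive_tool([
  [[-0.6,0,-1],[0,0,0],-1],
  [[-0.6,0,-1],[0,0,0],-1],
  [[-0.6,0,-1],[0,0,0],-1],
  [[-0.4,0,-0.8],[0,0,0],-1],
  [[0,0,0],[0,0,0],-1],
])

```text
time: 11.45
tool_pos: [0.4241, 0.2537, 0.1483]
tool_rot: [-0.635, 0.636, -0.31, 0.309]
contact_force: [0.5, 0.5, -0.2]
gripper_width: 1.001
```

```bash
python3 - <<'E'
from h import *
plan(.429,.254,.003,128)
f=grab('wrist');crop(f,'w5.png');blobs(f,.008)
E
```

```text
t11.45 tcp [0.4241 0.2537 0.1483] yaw -51.9 j6 1.29 w 1.001 F [ 0.5  0.5 -0.2] | turn [ 0.03  0.01 -0.01] shift [0.11 5.81 0.16]
t11.45 tcp [0.4241 0.2537 0.1483] yaw -51.9 j6 1.29 w 1.001 F [ 0.5  0.5 -0.2] | turn [-2.000e-02 -3.599e+01 -5.000e-02] shift [-0.11  5.81 -0.16]
px [161.  40.] c [0.4592 0.3772] size [53.4 38.7] ang 83.3 top 0.0227 col [215.  226.5 236. ] mean [0.4622 0.3759]
px [439.  69.] c [0.5732 0.2072] size [ 39.9 131.5] ang 11.1 top 0.0225 col [79. 88. 95.] mean [0.5746 0.2005]
px [263. 174.] c [0.4289 0.2545] size [61.  25.4] ang 39.8 top 0.0223 col [167. 181. 196.] mean [0.43   0.2553]
px [402. 240.] c [0.4568 0.1218] size [32.4 49.5] ang 11.6 top 0.0149 col [254. 254. 254.] mean [0.4574 0.1231]
```

drive_tool([
  [[0.1,0.5,0.2],[0,-0.35,0],-1],
  [[0,0.9,0],[0,0,0],-1],
  [[0,1,0],[0,0,0],-1],
  [[0,1,0],[0,0,0],-1],
  [[0,0.8,0],[0,0,0],-1],
  [[0,0.6,0],[0,0,0],-1],
  [[0,0.4,0],[0,0,0],-1],
  [[0,0.3,0],[0,0,0],-1],
  [[0,0,0],[0,0,0],-1],
])

```text
time: 12.4
tool_pos: [0.4322, 0.2551, 0.0116]
tool_rot: [-0.64, 0.641, -0.301, 0.3]
contact_force: [-0.7, 0.6, 0.9]
gripper_width: 1.001
```

```bash
python3 - <<'E'
from h import *
plan(.4289,.2545,.004,129.8)
E
```

```text
t12.40 tcp [0.4322 0.2551 0.0116] yaw -50.3 j6 1.26 w 1.001 F [-0.7  0.6  0.9] | turn [ 0.02 -0.01 -0.01] shift [-0.07  0.3  -0.12]
t12.40 tcp [0.4322 0.2551 0.0116] yaw -50.3 j6 1.26 w 1.001 F [-0.7  0.6  0.9] | turn [1.000e-02 3.599e+01 3.000e-02] shift [0.07 0.3  0.12]
```

Then grasp, and lift.

drive_tool([
  [[-0.05,0.25,-0.1],[0,0,0],-1],
  [[0,0,0],[0,0,0],0],
  [[0,0,0],[0,0,0],1],
  [[0,0,0],[0,0,0],1],
  [[0,0,0],[0,0,0],1],
  [[0,0,0],[0,0,0],1],
  [[0,-0.4,0],[0,0,0],1],
  [[0,-0.8,0],[0,0,0],1],
  [[0,-1,0],[0,0,0],1],
  [[0,-1,0],[0,0,0],1],
  [[0,-1,0],[0,0,0],1],
  [[0,0,0],[0,0,0],1],
])

```text
time: 13.6
tool_pos: [0.4324, 0.2559, 0.1161]
tool_rot: [0.642, -0.638, 0.298, -0.302]
contact_force: [-0.0, 0.7, 0.3]
gripper_width: 0.236
```

```bash
python3 - <<'E'
from h import *
plan(.6112,.1856,.10,173.5)
f=grab('wrist');crop(f,'w6.png')
E
```

```text
t13.60 tcp [0.4324 0.2559 0.1161] yaw -50.2 j6 1.26 w 0.236 F [-0.   0.7  0.3] | turn [-0.08 -8.75  0.06] shift [ 7.43  0.64 -1.98]
t13.60 tcp [0.4324 0.2559 0.1161] yaw -50.2 j6 1.26 w 0.236 F [-0.   0.7  0.3] | turn [-0.08 27.25 -0.1 ] shift [-7.43  0.64  1.98]
```

View pics/w6.png

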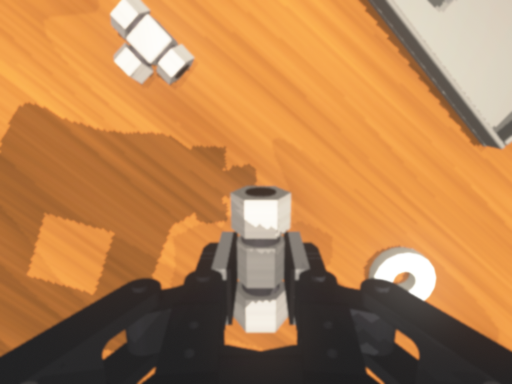

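The short union is held square and centred (240–290, 187–330). Moving it to the near end of the long tray.

drive_tool([
  [[0,0,0],[0,-1,0],1],
  [[0,0,0],[0,-1,0],1],
  [[0,0,0],[0,-1,0],1],
  [[0,0,0],[0,-1,0],1],
  [[0,0,0],[0,-1,0],1],
  [[0,0,0],[0,-1,0],1],
  [[0,0,0],[0,-1,0],1],
  [[0,0,0],[0,-1,0],1],
  [[0.5,0,-0.1],[0,-0.75,0],1],
  [[1,0,-0.3],[0,0,0],1],
  [[1,0,-0.3],[0,0,0],1],
  [[1,0,-0.3],[0,0,0],1],
])

```text
time: 14.85
tool_pos: [0.5131, 0.2185, 0.1092]
tool_rot: [-0.706, 0.706, -0.041, 0.039]
contact_force: [0.8, 0.6, -1.1]
gripper_width: 0.24
```

drive_tool([
  [[1,0,-0.3],[0,0,0],1],
  [[1,0,-0.3],[0,0,0],1],
  [[1,0.2,-0.3],[0,0,0],1],
  [[0.9,0.4,-0.1],[0,0,0],1],
  [[0,0.7,0],[0,0,0],1],
  [[0,0.7,0],[0,0,0],1],
  [[0,0.4,0],[0,0,0],1],
  [[0,0.2,0],[0,0,0],1],
  [[0,0,0],[0,0,0],1],
])

```text
time: 15.75
tool_pos: [0.6061, 0.1835, 0.0449]
tool_rot: [-0.706, 0.706, -0.041, 0.039]
contact_force: [0.4, 0.4, 0.0]
gripper_width: 0.241
```

```bash
python3 - <<'E'
from h import *
plan(.6112,.1856,.0105,173.5)
E
```

```text
t15.75 tcp [0.6061 0.1835 0.0449] yaw -6.5 j6 0.29 w 0.241 F [0.4 0.4 0. ] | turn [ 0.01  0.01 -0.03] shift [0.19 1.38 0.11]
t15.75 tcp [0.6061 0.1835 0.0449] yaw -6.5 j6 0.29 w 0.241 F [0.4 0.4 0. ] | turn [-4.000e-02 -3.599e+01 -1.000e-02] shift [-0.19  1.38 -0.11]
```

drive_tool([
  [[0.2,0.5,0.1],[0,0,0],1],
  [[0,0.4,0],[0,0,0],1],
  [[0,0.3,0],[0,0,0],1],
  [[0,0.17,0],[0,0,0],1],
  [[0,0,0],[0,0,0],1],
  [[0,0,0],[0,0,0],0.2],
  [[0,0,0],[0,0,0],0.2],
  [[0,0,0],[0,0,0],0.2],
  [[0,-0.5,0],[0,0,0],0.2],
  [[0,-1,0],[0,0,0],0.2],
  [[0,-1,0],[0,0,0],-1],
  [[0,-1,0],[0,0,0],-1],
])

```text
time: 16.95
tool_pos: [0.613, 0.1853, 0.1016]
tool_rot: [0.706, -0.706, 0.04, -0.04]
contact_force: [0.4, -0.3, 0.2]
gripper_width: 0.73
```

drive_tool([
  [[0,-1,0],[0,0,0],-1],
  [[0,-1,0],[0,0,0],-1],
  [[0,0,0],[0,0,0],-1],
])

```text
time: 17.25
tool_pos: [0.6158, 0.1858, 0.156]
tool_rot: [0.707, -0.705, 0.037, -0.043]
contact_force: [0.1, 0.1, 0.9]
gripper_width: 0.995
```

```bash
python3 - <<'E'
from h import *
f=grab('wrist');crop(f,'w7.png');blobs(f,.023,.035,amin=100)
f=grab('side');P=pts(f)
m=(P[...,0]>.54)&(P[...,0]<.69)&(P[...,1]>.13)&(P[...,1]<.34)
cv2.imwrite('pics/s7.png',f['img'])
plan(.445,-.361,.18,90)
E
```

```text
px [253.  56.] c [0.6224 0.2798] size [76.  17.1] ang 83.5 top 0.0267 col [237. 245. 249.] mean [0.6225 0.2811]
px [255. 183.] c [0.6131 0.184 ] size [59.8 17. ] ang 82.9 top 0.0268 col [225. 235. 242.] mean [0.6133 0.1849]
px [509. 211.] c [0.8224 0.1408] size [35.4  2.6] ang 86.4 top 0.0304 col [117. 123. 128.] mean [0.8222 0.1365]
t17.35 tcp [0.6133 0.1853 0.1509] yaw -6.5 j6 0.29 w 0.999 F [-0.6 -0.9 -0.6] | turn [-0.02 16.7   0.02] shift [21.85 -1.16 -6.73]
t17.35 tcp [0.6133 0.1853 0.1509] yaw -6.5 j6 0.29 w 0.999 F [-0.6 -0.9 -0.6] | turn [  0.02 -19.3    0.03] shift [-21.85  -1.16   6.73]
```

View pics/w7.png

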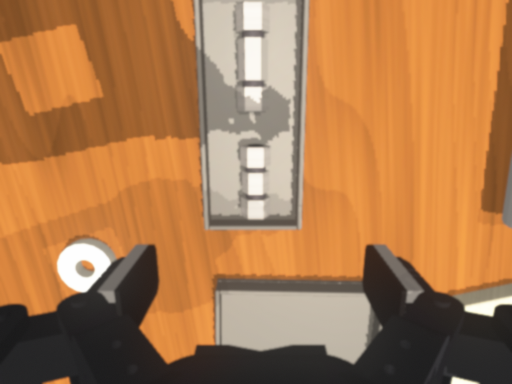

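Both unions lie flat in the long tray at (253,56) and (255,183), tops at 26.7 mm. Next the small tee near (0.459, 0.377); its back-to-branch axis already matches the jaw.

```bash
python3 - <<'E'
from h import *
plan(.4592,.3772,.12,173.3)
E
```

```text
t17.35 tcp [0.6133 0.1853 0.1509] yaw -6.5 j6 0.29 w 0.999 F [-0.6 -0.9 -0.6] | turn [-0.01  0.04  0.03] shift [-7.02  1.24  6.9 ]
t17.35 tcp [0.6133 0.1853 0.1509] yaw -6.5 j6 0.29 w 0.999 F [-0.6 -0.9 -0.6] | turn [ 4.000e-02 -3.596e+01  1.000e-02] shift [ 7.02  1.24 -6.9 ]
```

drive_tool([
  [[-1,0,1],[0,0,0],-1],
  [[-1,0,1],[0,0,0],-1],
  [[-1,0,1],[0,0,0],-1],
  [[-1,0,1],[0,0,0],-1],
  [[-1,0,1],[0,0,0],-1],
  [[-1,0.3,1],[0,0,0],-1],
  [[-0.8,0.5,0.7],[0,0,0],-1],
  [[-0.2,0.4,0.2],[0,0,0],-1],
  [[0,0,0],[0,0,0],-1],
])

```text
time: 18.25
tool_pos: [0.4561, 0.3757, 0.1161]
tool_rot: [-0.705, 0.707, -0.041, 0.038]
contact_force: [-0.2, 0.1, 0.2]
gripper_width: 1.002
```

```bash
python3 - <<'E'
from h import *
plan(.4592,.3772,.005,173.3)
f=grab('wrist');crop(f,'w8.png');blobs(f,.008,.035)
P=pts(f);np.savez('w8.npz',P=P)
E
```

```text
t18.25 tcp [0.4561 0.3757 0.1161] yaw -6.4 j6 0.67 w 1.002 F [-0.2  0.1  0.2] | turn [ 0.05  0.06 -0.05] shift [0.11 4.44 0.07]
t18.25 tcp [0.4561 0.3757 0.1161] yaw -6.4 j6 0.67 w 1.002 F [-0.2  0.1  0.2] | turn [ -0.08 -35.94  -0.07] shift [-0.11  4.44 -0.07]
px [296.  21.] c [0.4917 0.4856] size [30.5 21.1] ang 21.6 top 0.0092 col [240. 247. 251.] mean [0.4918 0.4869]
px [268. 186.] c [0.4594 0.3779] size [53.1 39.3] ang 83.3 top 0.0227 col [202. 219. 233.] mean [0.4621 0.3791]
px [455. 242.] c [0.6018 0.321 ] size [77.7 40.8] ang 36.4 top 0.0225 col [77. 85. 94.] mean [0.5978 0.3196]
px [485. 274.] c [0.622  0.2884] size [62.4 25.2] ang 81.9 top 0.0262 col [150. 161. 171.] mean [0.6198 0.2928]
```

View pics/w8.png

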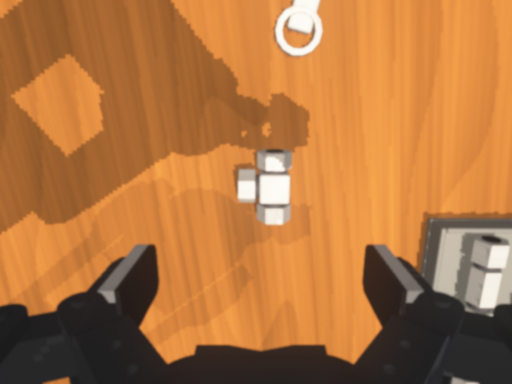

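The small tee is at (268,186) with its branch to the left along the jaw axis. Descending.

drive_tool([
  [[0.1,0.6,0.1],[0,0.05,0],-1],
  [[0,1,0],[0,0,0],-1],
  [[0,1,0],[0,0,0],-1],
  [[0,0.8,0],[0,0,0],-1],
  [[0,0.5,0],[0,0,0],-1],
  [[0,0.3,0],[0,0,0],-1],
  [[0,0.1,0],[0,0,0],-1],
  [[0,0,0],[0,0,0],-1],
])

```text
time: 19.1
tool_pos: [0.4618, 0.3787, 0.0124]
tool_rot: [0.706, -0.706, 0.042, -0.042]
contact_force: [-0.3, 0.4, 0.0]
gripper_width: 1.002
```

```bash
python3 - <<'E'
from h import *
plan(.4594,.3777,.003,173.3)
E
```

```text
t19.10 tcp [0.4618 0.3787 0.0124] yaw -6.8 j6 0.68 w 1.002 F [-0.3  0.4  0. ] | turn [-0.01 -0.01  0.01] shift [-0.09  0.38 -0.05]
t19.10 tcp [0.4618 0.3787 0.0124] yaw -6.8 j6 0.68 w 1.002 F [-0.3  0.4  0. ] | turn [-1.000e-02  3.599e+01 -1.000e-02] shift [0.09 0.38 0.05]
```

drive_tool([
  [[-0.1,0.36,-0.05],[0,0,0],-1],
  [[0,0,0],[0,0,0],0],
  [[0,0,0],[0,0,0],1],
  [[0,0,0],[0,0,0],1],
  [[0,0,0],[0,0,0],1],
  [[0,0,0],[0,0,0],1],
  [[0,-0.4,0],[0,0,0],1],
  [[0,-0.8,0],[0,0,0],1],
  [[0,-1,0],[0,0,0],1],
  [[0,-1,0],[0,0,0],1],
  [[0,-1,0],[0,0,0],1],
  [[0,0,0],[0,0,0],1],
])

```text
time: 20.3
tool_pos: [0.461, 0.3793, 0.113]
tool_rot: [0.708, -0.704, 0.039, -0.044]
contact_force: [1.2, 0.7, -0.7]
gripper_width: 0.415
```

```bash
python3 - <<'E'
from h import *
f=grab('wrist');P=pts(f)
s=manip.state()
m=np.zeros((384,512),bool);m[130:330,225:300]=1
Q=P[m&(P[...,2]>.07)];print("held top z pct",np.nanpercentile(Q[:,2],[50,90,98]),"tcp",s["tool_pos"])
plan(.6355,.0375,.115,172)
E
```

```text
held top z pct [0.13073637 0.13182423 0.13232721] tcp [0.45980465 0.37843917 0.11033614]
t20.35 tcp [0.4598 0.3784 0.1103] yaw -6.7 j6 0.68 w 0.414 F [-0.7  0.2 -1.3] | turn [-0.03  0.25  0.04] shift [  8.86  -0.19 -12.53]
t20.35 tcp [0.4598 0.3784 0.1103] yaw -6.7 j6 0.68 w 0.414 F [-0.7  0.2 -1.3] | turn [  0.06 -35.75   0.05] shift [-8.86 -0.19 12.53]
```

drive_tool([
  [[0.6,0,-1],[0,0.25,0],1],
  [[0.7,0,-1],[0,0,0],1],
  [[0.7,0,-1],[0,0,0],1],
  [[0.7,0,-1],[0,0,0],1],
  [[0.7,0,-1],[0,0,0],1],
  [[0.7,0,-1],[0,0,0],1],
  [[0.7,0,-1],[0,0,0],1],
  [[0.7,0,-1],[0,0,0],1],
  [[0.7,0,-1],[0,0,0],1],
  [[0.7,0,-1],[0,0,0],1],
  [[0.7,0,-1],[0,0,0],1],
  [[0.6,0,-0.8],[0,0,0],1],
])

```text
time: 21.55
tool_pos: [0.6202, 0.0557, 0.1054]
tool_rot: [-0.705, 0.705, -0.051, 0.048]
contact_force: [-0.5, -0.2, -1.0]
gripper_width: 0.414
```

drive_tool([
  [[0.6,0,-0.7],[0,0,0],1],
  [[0,0,0],[0,0,0],1],
])

```text
time: 21.75
tool_pos: [0.6334, 0.0355, 0.1057]
tool_rot: [-0.705, 0.706, -0.051, 0.049]
contact_force: [0.0, 0.8, -1.6]
gripper_width: 0.424
```

```bash
python3 - <<'E'
from h import *
plan(.6355,.0375,.007,172)
f=grab('wrist');crop(f,'w9.png')
P=pts(f);Q=P[(P[...,2]>.016)&(P[...,2]<.028)&(P[...,1]<.12)&(P[...,0]>.5)&(P[...,0]<.74)][:,:2]
print(cv2.minAreaRect((Q*1000).astype(np.float32)))
E
```

```text
t21.75 tcp [0.6334 0.0355 0.1057] yaw -8.2 j6 0.08 w 0.424 F [ 0.   0.8 -1.6] | turn [ 0.01 -0.03 -0.03] shift [0.07 3.95 0.09]
t21.75 tcp [0.6334 0.0355 0.1057] yaw -8.2 j6 0.08 w 0.424 F [ 0.   0.8 -1.6] | turn [5.000e-02 3.597e+01 2.000e-02] shift [-0.07  3.95 -0.09]
((644.2374877929688, -2.4567718505859375), (158.46678161621094, 182.554931640625), 82.10220336914062)
```

View pics/w9.png

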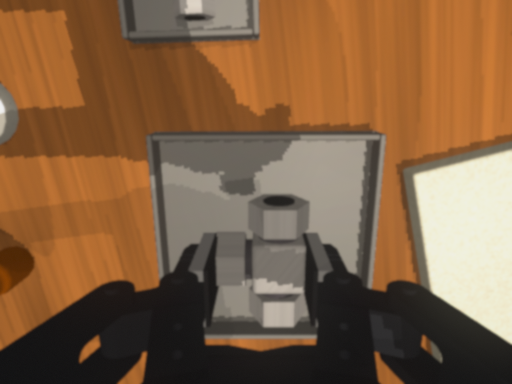

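The small tee hangs over the far half of the square tray (rim 150–383, 133–338), well clear of the walls. Lowering and releasing.

drive_tool([
  [[0,0.7,0],[0,0,0],1],
  [[0,1,0],[0,0,0],1],
  [[0,0.8,0],[0,0,0],1],
  [[0,0.5,0],[0,0,0],1],
  [[0,0.3,0],[0,0,0],1],
  [[0,0.2,0],[0,0,0],1],
  [[0,0.1,0],[0,0,0],1],
  [[0,0,0],[0,0,0],1],
])

```text
time: 22.6
tool_pos: [0.6339, 0.0379, 0.0185]
tool_rot: [0.705, -0.705, 0.049, -0.05]
contact_force: [0.1, 1.1, -1.1]
gripper_width: 0.417
```

```bash
python3 - <<'E'
from h import *
plan(.6355,.0375,.007,172)
E
```

```text
t22.60 tcp [0.6339 0.0379 0.0185] yaw -8.0 j6 0.08 w 0.417 F [ 0.1  1.1 -1.1] | turn [-0.    0.    0.01] shift [ 0.06  0.46 -0.01]
t22.60 tcp [0.6339 0.0379 0.0185] yaw -8.0 j6 0.08 w 0.417 F [ 0.1  1.1 -1.1] | turn [ 1.0e-02 -3.6e+01  0.0e+00] shift [-0.06  0.46  0.01]
```

drive_tool([
  [[0,0.3,0],[0,0,0],1],
  [[0,0.15,0],[0,0,0],1],
  [[0,0,0],[0,0,0],1],
])

```text
time: 22.9
tool_pos: [0.6343, 0.0378, 0.0078]
tool_rot: [-0.705, 0.705, -0.049, 0.05]
contact_force: [-1.4, 0.5, 3.9]
gripper_width: 0.42
```

drive_tool([
  [[0,0,0],[0,0,0],-0.3],
  [[0,0,0],[0,0,0],-0.3],
  [[0,0,0],[0,0,0],-0.3],
  [[0,-0.5,0],[0,0,0],-0.3],
  [[0,-1,0],[0,0,0],-0.3],
  [[0,-1,0],[0,0,0],-1],
  [[0,-1,0],[0,0,0],-1],
  [[0,-1,0],[0,0,0],-1],
  [[0,-1,0],[0,0,0],-1],
  [[0,0,0],[0,0,0],-1],
])

```text
time: 23.9
tool_pos: [0.6366, 0.0377, 0.1505]
tool_rot: [0.705, -0.705, 0.046, -0.053]
contact_force: [0.5, 0.6, 0.1]
gripper_width: 1.0
```

```bash
python3 - <<'E'
from h import *
f=grab('wrist');crop(f,'w10.png');blobs(f,.023,.035,amin=100)
P=pts(f);Q=P[(P[...,2]>.016)&(P[...,2]<.024)&(P[...,1]<.12)&(P[...,0]>.53)&(P[...,0]<.725)&(P[...,1]>-.1)][:,:2]
print(cv2.minAreaRect((Q*1000).astype(np.float32)))
plan(.445,-.361,.16,90)
E
```

```text
px [198.  18.] c [0.6109 0.1643] size [21.1 17.1] ang 83.4 top 0.0270 col [189. 203. 214.] mean [0.6109 0.1625]
px [501.  18.] c [0.8229 0.1316] size [11.4 25.9] ang 23.1 top 0.0341 col [90. 94. 98.] mean [0.8221 0.1332]
px [261. 182.] c [0.6347 0.0375] size [52.3 37. ] ang 82.7 top 0.0269 col [188. 202. 214.] mean [0.6386 0.0378]
px [ 33. 249.] c [0.4405 0.0063] size [19.2 27.5] ang 21.2 top 0.0338 col [  7.  55. 110.] mean [0.4439 0.0086]
((632.2525634765625, -0.9215621948242188), (158.7076873779297, 158.48301696777344), 82.01245880126953)
t23.95 tcp [0.6353 0.0378 0.1478] yaw -8.0 j6 0.08 w 0.995 F [0.6 0.3 0.5] | turn [-0.05 16.4   0.05] shift [15.95 -0.49 -7.61]
t23.95 tcp [0.6353 0.0378 0.1478] yaw -8.0 j6 0.08 w 0.995 F [0.6 0.3 0.5] | turn [  0.05 -19.6    0.05] shift [-15.95  -0.49   7.61]
```

The small tee lies flat at (261,182), top at 26.9 mm, and the square tray centre is (0.632, −0.001). Next the large tee.

drive_tool([
  [[0,0,0],[0,1,0],-1],
  [[0,0,0],[0,1,0],-1],
  [[0,0,0],[0,1,0],-1],
  [[0,0,0],[0,1,0],-1],
  [[0,0,0],[0,1,0],-1],
  [[0,0,0],[0,1,0],-1],
  [[0,0,0],[0,1,0],-1],
  [[0,0,0],[0,1,0],-1],
  [[0,0,0],[0,1,0],-1],
  [[0,0,0],[0,1,0],-1],
  [[0,0,0],[0,1,0],-1],
  [[0,0,0],[0,1,0],-1],
])

```text
time: 25.15
tool_pos: [0.6325, 0.0379, 0.1425]
tool_rot: [-0.585, 0.586, -0.397, 0.396]
contact_force: [0.0, -0.2, 0.1]
gripper_width: 0.999
```

drive_tool([
  [[0,0,0],[0,1,0],-1],
  [[0,0,0],[0,1,0],-1],
  [[0,0,0],[0,1,0],-1],
  [[0,0,0],[0,1,0],-1],
  [[1,0,-0.5],[0,0.4,0],-1],
  [[1,0,-0.5],[0,0,0],-1],
  [[1,0,-0.5],[0,0,0],-1],
  [[1,0,-0.5],[0,0,0],-1],
  [[1,0,-0.5],[0,0,0],-1],
  [[1,0,-0.5],[0,0,0],-1],
  [[1,0,-0.5],[0,0,0],-1],
  [[1,0,-0.5],[0,0,0],-1],
])

```text
time: 26.35
tool_pos: [0.5329, -0.1631, 0.1427]
tool_rot: [0.5, -0.5, 0.501, -0.499]
contact_force: [0.1, -0.3, -0.2]
gripper_width: 1.0
```

drive_tool([
  [[1,0,-0.5],[0,0,0],-1],
  [[1,0,-0.5],[0,0,0],-1],
  [[1,0,-0.5],[0,0,0],-1],
  [[1,0,-0.5],[0,0,0],-1],
  [[1,0,-0.5],[0,0,0],-1],
  [[1,0,-0.1],[0,0,0],-1],
  [[1,0,0],[0,0,0],-1],
  [[0.9,0,0],[0,0,0],-1],
  [[0,0,0],[0,0,0],-1],
])

```text
time: 27.25
tool_pos: [0.4686, -0.3617, 0.143]
tool_rot: [0.499, -0.5, 0.501, -0.5]
contact_force: [1.5, 0.5, 0.6]
gripper_width: 0.999
```

```bash
python3 - <<'E'
from h import *
plan(.445,-.361,.005,90)
f=grab('wrist');crop(f,'w11.png');blobs(f,.008,.035)
E
```

```text
t27.25 tcp [ 0.4686 -0.3617  0.143 ] yaw -90.1 j6 0.79 w 0.999 F [1.5 0.5 0.6] | turn [ 0.02 -0.03 -0.01] shift [-0.03  5.52 -0.94]
t27.25 tcp [ 0.4686 -0.3617  0.143 ] yaw -90.1 j6 0.79 w 0.999 F [1.5 0.5 0.6] | turn [1.000e-02 3.597e+01 3.000e-02] shift [0.03 5.52 0.94]
px [70. 29.] c [ 0.5847 -0.2296] size [106.9  35.3] ang 89.8 top 0.0227 col [108. 119. 130.] mean [ 0.5817 -0.2256]
px [454. 175.] c [ 0.4731 -0.517 ] size [25.9 99.5] ang 32.4 top 0.0258 col [ 11.  35. 249.] mean [ 0.4751 -0.5127]
px [268. 209.] c [ 0.4442 -0.3639] size [63.4 43.2] ang 1.3 top 0.0227 col [147. 159. 171.] mean [ 0.4465 -0.368 ]
px [112. 223.] c [ 0.4341 -0.2314] size [42.9 68.8] ang 7.5 top 0.0273 col [159. 173. 185.] mean [ 0.4363 -0.241 ]
px [492. 257.] c [ 0.3981 -0.5632] size [106.3  30.1] ang 6.2 top 0.0224 col [43.5 44.  51. ] mean [ 0.4019 -0.5589]
px [154. 330.] c [ 0.3256 -0.2608] size [15.5 19.9] ang 17.7 top 0.0204 col [ 27.  57. 101.] mean [ 0.3286 -0.2636]
```

View pics/w11.png

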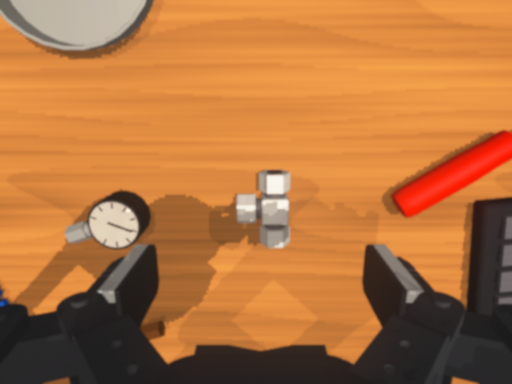

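The large tee is at (268,209), its branch to the left (+y) along the jaw axis, and the gauge at (112,223) clears the fingers. Descending.

drive_tool([
  [[0.1,0.4,-0.5],[0,-0.28,0],-1],
  [[0,0.8,-0.5],[0,0,0],-1],
  [[0,1,0],[0,0,0],-1],
  [[0,1,0],[0,0,0],-1],
  [[0,0.9,0],[0,0,0],-1],
  [[0,0.6,0],[0,0,0],-1],
  [[0,0.3,0],[0,0,0],-1],
  [[0,0.1,0],[0,0,0],-1],
  [[0,0,0],[0,0,0],-1],
])

```text
time: 28.2
tool_pos: [0.4449, -0.363, 0.0173]
tool_rot: [-0.506, 0.506, -0.494, 0.494]
contact_force: [-0.8, -0.6, -0.1]
gripper_width: 1.002
```

```bash
python3 - <<'E'
from h import *
plan(.4442,-.3639,.003,91.3)
E
```

```text
t28.20 tcp [ 0.4449 -0.363   0.0173] yaw -88.6 j6 0.73 w 1.002 F [-0.8 -0.6 -0.1] | turn [-0.01  0.02  0.01] shift [ 0.04  0.57 -0.03]
t28.20 tcp [ 0.4449 -0.363   0.0173] yaw -88.6 j6 0.73 w 1.002 F [-0.8 -0.6 -0.1] | turn [ 1.000e-02 -3.598e+01  1.000e-02] shift [-0.04  0.57  0.03]
```

drive_tool([
  [[0,0.3,0],[0,0,0],-1],
  [[0,0.25,0],[0,0,0],-0.5],
  [[0,0,0],[0,0,0],1],
  [[0,0,0],[0,0,0],1],
  [[0,0,0],[0,0,0],1],
  [[0,0,0],[0,0,0],1],
  [[0,0,0],[0,0,0],1],
  [[0,-0.4,0],[0,0,0],1],
  [[0,-0.8,0],[0,0,0],1],
  [[0,-1,0],[0,0,0],1],
  [[0,-1,0],[0,0,0],1],
  [[0,-1,0],[0,0,0],1],
])

```text
time: 29.4
tool_pos: [0.4443, -0.3626, 0.1093]
tool_rot: [0.506, -0.506, 0.494, -0.494]
contact_force: [0.5, -0.1, -2.3]
gripper_width: 0.475
```

drive_tool([
  [[0,0,0],[0,-1,0],1],
  [[0,0,0],[0,-1,0],1],
  [[0,0,0],[0,-1,0],1],
  [[0,0,0],[0,-1,0],1],
  [[0,0,0],[0,-1,0],1],
  [[0,0,0],[0,-1,0],1],
  [[0,0,0],[0,-1,0],1],
  [[0,0,0],[0,-1,0],1],
  [[0,0,0],[0,-1,0],1],
  [[0,0,0],[0,-1,0],1],
  [[0,0,0],[0,-1,0],1],
  [[0,0,0],[0,-1,0],1],
])

```text
time: 30.6
tool_pos: [0.4444, -0.3627, 0.1084]
tool_rot: [0.686, -0.685, 0.173, -0.173]
contact_force: [0.2, 1.1, -1.2]
gripper_width: 0.474
```

drive_tool([
  [[0,0,0],[0,-1,0],1],
  [[0,0,0],[0,-1,0],1],
  [[0,0,0],[0,-1,0],1],
  [[0,0,0],[0,-1,0],1],
  [[0,0,0],[0,-0.1,0],1],
])

```text
time: 31.1
tool_pos: [0.4444, -0.3628, 0.1084]
tool_rot: [-0.705, 0.705, -0.05, 0.05]
contact_force: [-0.8, -0.2, -1.3]
gripper_width: 0.477
```

```bash
python3 - <<'E'
from h import *
plan(.6272,-.0375,.11,172)
f=grab('wrist');P=pts(f);m=np.zeros((384,512),bool);m[130:330,225:300]=1
Q=P[m&(P[...,2]>.07)];print(np.nanpercentile(Q[:,2],[50,90,98]))
E
```

```text
t31.10 tcp [ 0.4444 -0.3628  0.1084] yaw -8.1 j6 -0.67 w 0.477 F [-0.8 -0.2 -1.3] | turn [ 0.   -0.02  0.  ] shift [ 5.43 -0.06 13.9 ]
t31.10 tcp [ 0.4444 -0.3628  0.1084] yaw -8.1 j6 -0.67 w 0.477 F [-0.8 -0.2 -1.3] | turn [-0.   35.98  0.  ] shift [ -5.43  -0.06 -13.9 ]
[0.12648916 0.12770196 0.12820359]
```

drive_tool([
  [[0.4,0,1],[0,0,0],1],
  [[0.4,0,1],[0,0,0],1],
  [[0.4,0,1],[0,0,0],1],
  [[0.4,0,1],[0,0,0],1],
  [[0.4,0,1],[0,0,0],1],
  [[0.4,0,1],[0,0,0],1],
  [[0.4,0,1],[0,0,0],1],
  [[0.4,0,1],[0,0,0],1],
  [[0.4,0,1],[0,0,0],1],
  [[0.4,0,1],[0,0,0],1],
  [[0.4,0,1],[0,0,0],1],
  [[0.4,0,1],[0,0,0],1],
])

```text
time: 32.35
tool_pos: [0.6059, -0.0817, 0.1082]
tool_rot: [-0.705, 0.705, -0.051, 0.051]
contact_force: [0.2, -0.6, -0.6]
gripper_width: 0.477
```

drive_tool([
  [[0.35,0,1],[0,0,0],1],
  [[0.25,0.2,0.9],[0,0,0],1],
  [[0,0.6,0],[0,0,0],1],
  [[0,0.8,0],[0,0,0],1],
  [[0,0.4,0],[0,0,0],1],
  [[0,0,0],[0,0,0],1],
  [[0,0,0],[0,0,0],1],
])

```text
time: 33.05
tool_pos: [0.6269, -0.0384, 0.0581]
tool_rot: [-0.705, 0.705, -0.05, 0.05]
contact_force: [1.0, 0.2, 0.0]
gripper_width: 0.477
```

```bash
python3 - <<'E'
from h import *
plan(.6272,-.0375,.0075,172)
E
```

```text
t33.05 tcp [ 0.6269 -0.0384  0.0581] yaw -8.2 j6 -0.04 w 0.477 F [1.  0.2 0. ] | turn [ 0.   -0.03 -0.  ] shift [0.01 2.02 0.04]
t33.05 tcp [ 0.6269 -0.0384  0.0581] yaw -8.2 j6 -0.04 w 0.477 F [1.  0.2 0. ] | turn [1.000e-02 3.597e+01 0.000e+00] shift [-0.01  2.02 -0.04]
```

drive_tool([
  [[0,0.6,0.05],[0,0,0],1],
  [[0,0.6,0],[0,0,0],1],
  [[0,0.4,0],[0,0,0],1],
  [[0,0.2,0],[0,0,0],1],
  [[0,0.2,0],[0,0,0],1],
  [[0,0,0],[0,0,0],1],
])

```text
time: 33.65
tool_pos: [0.6275, -0.0366, 0.0079]
tool_rot: [-0.705, 0.705, -0.05, 0.05]
contact_force: [0.1, 0.2, -0.6]
gripper_width: 0.475
```

drive_tool([
  [[0,0,0],[0,0,0],-0.35],
  [[0,0,0],[0,0,0],-0.35],
  [[0,0,0],[0,0,0],-0.35],
  [[0,-0.5,0],[0,0,0],-0.35],
  [[0,-1,0],[0,0,0],-0.35],
  [[0,-1,0],[0,0,0],-1],
  [[0,-1,0],[0,0,0],-1],
  [[0,-1,0],[0,0,0],-1],
  [[0,-1,0],[0,0,0],-1],
  [[0,0,0],[0,0,0],-1],
])

```text
time: 34.65
tool_pos: [0.6303, -0.0371, 0.1519]
tool_rot: [-0.705, 0.706, -0.046, 0.053]
contact_force: [0.8, -0.1, 0.8]
gripper_width: 1.002
```

```bash
python3 - <<'E'
from h import *
f=grab('wrist');crop(f,'w12.png');blobs(f,.023,.035,amin=100)
# gauge from w1-like earlier views: now use side+scene
for n in('side','scene'):
    g=grab(n);P=pts(g);m=(abs(P[...,0]-.434)<.06)&(abs(P[...,1]+.235)<.06)&(P[...,2]>.0235)&(P[...,2]<.035)
    print(n,np.round(cv2.minEnclosingCircle((P[m][:,:2]*1000).astype(np.float32)),1) if 0 else (np.round(cv2.minEnclosingCircle((P[m][:,:2]*1000).astype(np.float32))[0],1),cv2.minEnclosingCircle((P[m][:,:2]*1000).astype(np.float32))[1]))
    m2=(abs(P[...,0]-.434)<.06)&(abs(P[...,1]+.235)<.06)&(P[...,2]>.008)&(P[...,2]<.022)
    print(np.round(P[m2].mean(0),4))
plan(.434,-.24,.15,172)
E
```

```text
px [255.  85.] c [0.6343 0.0373] size [52.  36.6] ang 82.5 top 0.0269 col [182. 195. 206.] mean [0.6383 0.0373]
px [262. 181.] c [ 0.628  -0.0369] size [61.9 41.7] ang 82.3 top 0.0269 col [181. 194. 205.] mean [ 0.6334 -0.0366]
px [ 15. 164.] c [0.4425 0.0043] size [15.5 27.5] ang 1.4 top 0.0337 col [  6.  54. 110.] mean [0.4453 0.0049]
side (array([ 435.9, -243.2]), 22.778051376342773)
[ 0.4301 -0.2195  0.0162]
scene (array([ 435.1, -238.9]), 22.858837127685547)
[ 0.4374 -0.22    0.0158]
t34.80 tcp [ 0.6269 -0.0365  0.1453] yaw -8.1 j6 -0.04 w 0.999 F [ 0.  -0.4  0.2] | turn [ 0.   -0.02 -0.  ] shift [-6.51 -0.19 -9.13]
t34.80 tcp [ 0.6269 -0.0365  0.1453] yaw -8.1 j6 -0.04 w 0.999 F [ 0.  -0.4  0.2] | turn [1.000e-02 3.598e+01 0.000e+00] shift [ 6.51 -0.19  9.13]
```

View pics/w12.png

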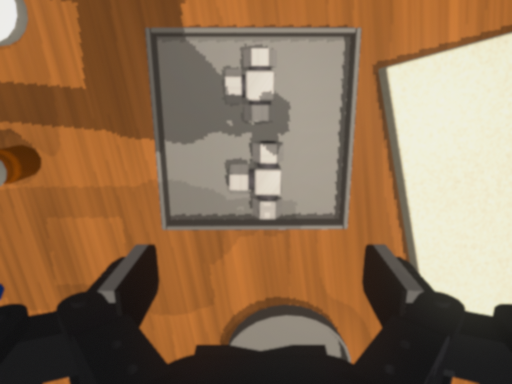

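Both tees lie flat and apart in the square tray at (255,85) and (262,181). Now the white-dial gauge, gripped across its case at right angles to the stem.

```bash
python3 - <<'E'
from h import *
plan(.4355,-.241,.13,14)
E
```

```text
t34.80 tcp [ 0.6269 -0.0365  0.1453] yaw -8.1 j6 -0.04 w 0.999 F [ 0.  -0.4  0.2] | turn [-0.   -4.42 -0.  ] shift [-9.41  0.61 -6.08]
t34.80 tcp [ 0.6269 -0.0365  0.1453] yaw -8.1 j6 -0.04 w 0.999 F [ 0.  -0.4  0.2] | turn [ 1.000e-02  3.158e+01 -0.000e+00] shift [9.41 0.61 6.08]
```

drive_tool([
  [[0,0,0],[0,-1,0],-1],
  [[0,0,0],[0,-1,0],-1],
  [[0,0,0],[0,-1,0],-1],
  [[0,0,0],[0,-1,0],-1],
  [[0,0,0],[0,-0.4,0],-1],
  [[-1,0,-0.65],[0,0,0],-1],
  [[-1,0,-0.65],[0,0,0],-1],
  [[-1,0,-0.65],[0,0,0],-1],
  [[-1,0,-0.65],[0,0,0],-1],
  [[-1,0,-0.65],[0,0,0],-1],
  [[-1,0,-0.65],[0,0,0],-1],
  [[-1,0,-0.65],[0,0,0],-1],
])

```text
time: 36.0
tool_pos: [0.4828, -0.1892, 0.1436]
tool_rot: [0.703, -0.701, -0.085, 0.087]
contact_force: [-0.3, 0.0, -0.6]
gripper_width: 1.001
```

drive_tool([
  [[-1,0,-0.65],[0,0,0],-1],
  [[-0.9,0,-0.5],[0,0,0],-1],
  [[-0.5,0,-0.4],[0,0,0],-1],
  [[0,0,0],[0,0,0],-1],
])

```text
time: 36.4
tool_pos: [0.434, -0.2416, 0.1438]
tool_rot: [0.703, -0.701, -0.084, 0.085]
contact_force: [-0.1, -0.2, -0.3]
gripper_width: 1.002
```

```bash
python3 - <<'E'
from h import *
plan(.4355,-.241,.004,14)
f=grab('wrist');crop(f,'w13.png');P=pts(f)
m=(abs(P[...,0]-.434)<.05)&(abs(P[...,1]+.235)<.05)&(P[...,2]>.0235)&(P[...,2]<.033)
print(cv2.minEnclosingCircle((P[m][:,:2]*1000).astype(np.float32)))
E
```

```text
t36.40 tcp [ 0.434  -0.2416  0.1438] yaw 13.7 j6 -0.90 w 1.002 F [-0.1 -0.2 -0.3] | turn [-0.02 -0.05 -0.02] shift [0.07 5.59 0.01]
t36.40 tcp [ 0.434  -0.2416  0.1438] yaw 13.7 j6 -0.90 w 1.002 F [-0.1 -0.2 -0.3] | turn [ 0.04 35.95 -0.04] shift [-0.07  5.59 -0.01]
((436.185302734375, -242.94937133789062), 22.00479507446289)
```

View pics/w13.png

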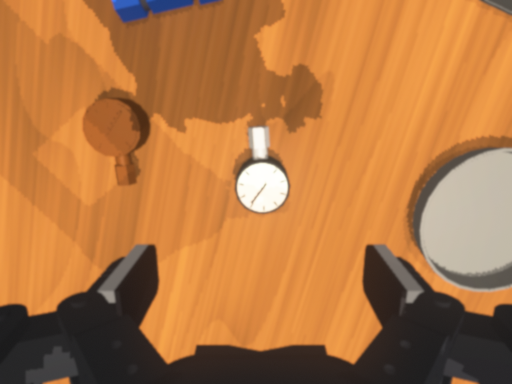

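The gauge is at (262,186) with its stem up in the picture, square to the jaws; the brown one at (113,127) is clear of the fingers.

drive_tool([
  [[0.07,0.6,-0.08],[0,-0.05,0],-1],
  [[0,1,0],[0,0,0],-1],
  [[0,1,0],[0,0,0],-1],
  [[0,1,0],[0,0,0],-1],
  [[0,0.7,0],[0,0,0],-1],
  [[0,0.5,0],[0,0,0],-1],
  [[0,0.2,0],[0,0,0],-1],
  [[0,0,0],[0,0,0],-1],
])

```text
time: 37.25
tool_pos: [0.4378, -0.2419, 0.0196]
tool_rot: [0.702, -0.701, -0.087, 0.088]
contact_force: [0.0, 1.6, 0.5]
gripper_width: 0.997
```

```bash
python3 - <<'E'
from h import *
plan(.4362,-.243,.005,14)
E
```

```text
t37.25 tcp [ 0.4378 -0.2419  0.0196] yaw 14.2 j6 -0.90 w 0.997 F [0.  1.6 0.5] | turn [-0.02  0.04 -0.01] shift [-0.07  0.58 -0.03]
t37.25 tcp [ 0.4378 -0.2419  0.0196] yaw 14.2 j6 -0.90 w 0.997 F [0.  1.6 0.5] | turn [-2.000e-02 -3.596e+01  3.000e-02] shift [0.07 0.58 0.03]
```

drive_tool([
  [[-0.07,0.35,0],[0,0,0],-1],
  [[0,0.2,0],[0,0,0],-0.5],
  [[0,0,0],[0,0,0],1],
  [[0,0,0],[0,0,0],1],
  [[0,0,0],[0,0,0],1],
  [[0,0,0],[0,0,0],1],
  [[0,0,0],[0,0,0],1],
  [[0,-0.4,0],[0,0,0],1],
  [[0,-0.8,0],[0,0,0],1],
  [[0,-1,0],[0,0,0],1],
  [[0,-1,0],[0,0,0],1],
  [[0,0,0],[0,0,0],1],
])

```text
time: 38.45
tool_pos: [0.4386, -0.2447, 0.0912]
tool_rot: [-0.7, 0.704, 0.089, -0.085]
contact_force: [-0.2, -0.6, -0.2]
gripper_width: 0.491
```

```bash
python3 - <<'E'
from h import *
plan(.6334,-.240,.09,14)
f=grab('wrist');P=pts(f);m=np.zeros((384,512),bool);m[100:330,225:300]=1
Q=P[m&(P[...,2]>.06)];print(np.nanpercentile(Q[:,2],[50,90,98]))
E
```

```text
t38.45 tcp [ 0.4386 -0.2447  0.0912] yaw 14.2 j6 -0.90 w 0.491 F [-0.2 -0.6 -0.2] | turn [0.07 0.03 0.06] shift [ 7.61  0.05 -1.7 ]
t38.45 tcp [ 0.4386 -0.2447  0.0912] yaw 14.2 j6 -0.90 w 0.491 F [-0.2 -0.6 -0.2] | turn [  0.09 -35.97  -0.11] shift [-7.61  0.05  1.7 ]
[0.11001559 0.11106836 0.11157559]
```

drive_tool([
  [[0.6,0,-0.1],[0,0,0],1],
  [[1,0,-0.2],[0,0,0],1],
  [[1,0,-0.2],[0,0,0],1],
  [[1,0,-0.2],[0,0,0],1],
  [[1,0,-0.2],[0,0,0],1],
  [[1,0,-0.3],[0,0,0],1],
  [[1,0,-0.3],[0,0,0],1],
  [[0.8,0.2,-0.2],[0,0,0],1],
  [[0.2,0.5,0],[0,0,0],1],
  [[0,0.5,0],[0,0,0],1],
  [[0,0.3,0],[0,0,0],1],
  [[0,0,0],[0,0,0],1],
])

```text
time: 39.7
tool_pos: [0.6282, -0.2369, 0.046]
tool_rot: [0.703, -0.701, -0.085, 0.089]
contact_force: [1.0, 0.6, -0.1]
gripper_width: 0.491
```

```bash
python3 - <<'E'
from h import *
plan(.6334,-.240,.0105,14)
E
```

```text
t39.70 tcp [ 0.6282 -0.2369  0.046 ] yaw 14.1 j6 -0.72 w 0.491 F [ 1.   0.6 -0.1] | turn [-0.04  0.03 -0.05] shift [ 0.17  1.42 -0.17]
t39.70 tcp [ 0.6282 -0.2369  0.046 ] yaw 14.1 j6 -0.72 w 0.491 F [ 1.   0.6 -0.1] | turn [ -0.08 -35.97   0.07] shift [-0.17  1.42  0.17]
```

drive_tool([
  [[0.17,0.4,-0.15],[0,0,0],1],
  [[0,0.4,0],[0,0,0],1],
  [[0,0.3,0],[0,0,0],1],
  [[0,0.2,0],[0,0,0],1],
  [[0,0.1,0],[0,0,0],1],
  [[0,0,0],[0,0,0],1],
])

```text
time: 40.3
tool_pos: [0.6356, -0.2402, 0.0138]
tool_rot: [0.702, -0.702, -0.087, 0.087]
contact_force: [-0.4, -0.2, -0.4]
gripper_width: 0.489
```

drive_tool([
  [[0,0,0],[0,0,0],-0.3],
  [[0,0,0],[0,0,0],-0.3],
  [[0,0,0],[0,0,0],-0.3],
  [[0,-0.5,0],[0,0,0],-0.3],
  [[0,-1,0],[0,0,0],-0.3],
  [[0,-1,0],[0,0,0],-1],
  [[0,-1,0],[0,0,0],-1],
  [[0,-1,0],[0,0,0],-1],
  [[0,-1,0],[0,0,0],-1],
  [[0,-1,0],[0,0,0],-1],
  [[0,0,0],[0,0,0],-1],
])

```text
time: 41.4
tool_pos: [0.6386, -0.2416, 0.1836]
tool_rot: [-0.7, 0.704, 0.09, -0.084]
contact_force: [0.5, -0.1, 0.7]
gripper_width: 0.998
```

```bash
python3 - <<'E'
from h import *
f=grab('wrist');crop(f,'w14.png');blobs(f,.008,.035)
blobs(f,.0265,.04,amin=100)
g=grab('side');cv2.imwrite('pics/side9.png',cv2.resize(g['img'],(800,600)))
P=pts(g);m=(abs(P[...,0]-.435)<.04)&(abs(P[...,1])<.04)&(P[...,2]>.055);print("vial now",np.nanmean(P[m],0))
P=np.load('side0.npz')['P'];m=(abs(P[...,0]-.435)<.04)&(abs(P[...,1])<.04)&(P[...,2]>.055);print("vial 0",np.nanmean(P[m],0))
E
```

```text
px [462. 126.] c [ 0.8202 -0.1547] size [119.4 201.3] ang 7.4 top 0.0211 col [212. 237. 240.] mean [ 0.8032 -0.1614]
px [252. 158.] c [ 0.6304 -0.2283] size [124.9 124.4] ang 13.9 top 0.0225 col [74. 82. 89.] mean [ 0.6307 -0.2332]
px [256. 162.] c [ 0.6351 -0.2278] size [42.9 67.4] ang 6.4 top 0.0315 col [195. 215. 224.] mean [ 0.6341 -0.2324]
px [460. 295.] c [ 0.8685 -0.3222] size [ 17.1 101.9] ang 78.6 top 0.0160 col [166. 103.  53.] mean [ 0.8743 -0.32  ]
px [363. 339.] c [ 0.7957 -0.3972] size [66.3 15.6] ang 78.4 top 0.0158 col [154.  96.  51.] mean [ 0.7937 -0.3956]
px [257. 170.] c [ 0.6365 -0.2399] size [42.9 42.8] ang 28.0 top 0.0316 col [199. 223. 234.] mean [ 0.6364 -0.2394]
vial now [0.43396678 0.00626517 0.06031505]
vial 0 [0.43410285 0.00679698 0.06048889]
```

View pics/w14.png

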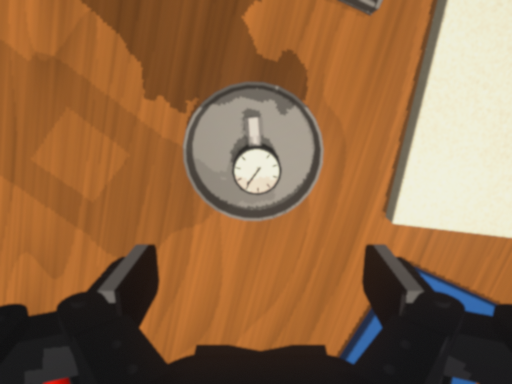

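View pics/side9.png

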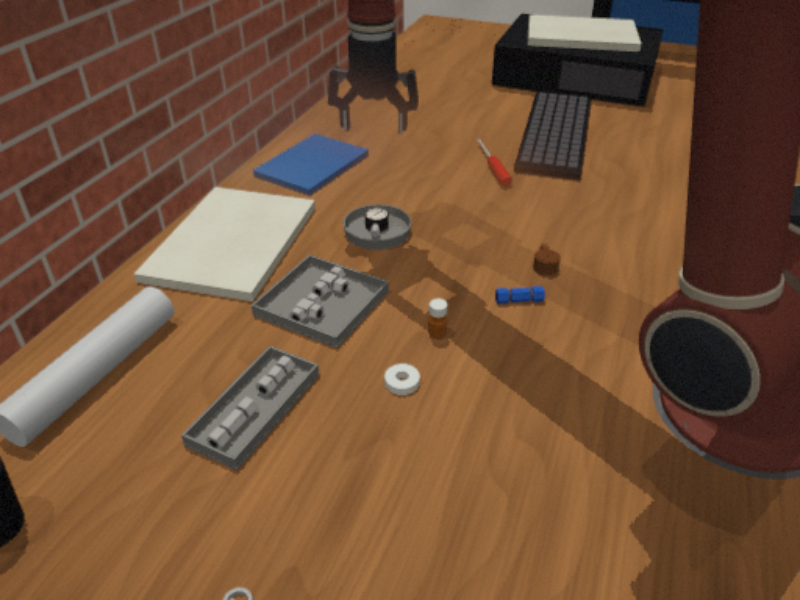

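The gauge lies dial up in the dish at (257,170), top at 31.5 mm. The side picture shows every piece in its own tray, and the vial, spool and look-alikes unmoved. Handing in.

```bash
python3 -c "
from h import *
print(manip.job_done(),manip.state()['time'])"
```

```text
the job is handed in; nothing more can be done
the job is handed in; nothing more can be done
```

All five fittings are put away and the job is handed in, with about 42 s used of the 115 s. I placed the long union, the short union, the small tee, the large tee and then the gauge.

**Last checks:**
- **Unions:** both lie flat, end to end, in the long tray, with tops at about 26.7 mm (26 mm expected).
- **Tees:** both lie flat and apart in the square tray, with tops at 26.9 mm (26 mm expected).
- **Gauge:** it sits dial up in the round dish, clear of the wall. Its top reads 31.5 mm against 30 mm expected. The camera read about 1.3 mm high on the same gauge when it lay on the bench, so I take it as flat.
- **Vial:** its measured position changed by less than 1 mm, which is within camera error.
- **Other items:** the blue union, the brown gauge and the spool look unmoved.

The gauge was let go about 3 mm above the dish floor, so it dropped slightly and settled flat. No check failed. The highest wrist force in the readings after each move was about 7 N.

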